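# Shut the sauce box and snap its two clasps

## Task

The sauce portions are packed, so close their storage box: with the fingertips push the open lid down until it lies flat on the rim, and only then push each of the two clasps on its front edge down and in against the box until it snaps home under the rim. Only push: do not pick up or tip the box or shove it across the table, and leave the other things on the table where they are.

Things in the scene. Friction and masses are not known exactly. Their poses are not given: they have to be found in the camera images.
- box: Loose food box, clear body 146 x 230 mm, about 1.5 kg filled: slides if pushed sideways with over 7 N. A collar round the rim (170 x 254 mm, from 60 to 85 mm above the table) overhangs the wall. Origin: centre of the underside; x from the clasp side (facing the robot, turned up to 0.35 rad either way) to the hinge side, y to the left clasp, z up
- lid (a joint): White lid, 174 x 258 mm, 5 mm thick (middle panel 2.5 mm more), hinged on the far rim. 0 = shut, flat on the rim, top then 90.5 mm (panel 93 mm) above the table; grows as it opens, starts at 0.7 to 1.05. The hinge is stiff: the lid stays at any angle; 0.5 to 3 N at its front edge turns it
- lid_hinge (a point): Middle of the lid's hinge line, which runs along the box's y, 89 mm behind the box's centre and 87.5 mm above its underside
- lid_front (a point): Point on the lid's upper (outer) face midway between the clasps, 165 mm from the hinge line and 11 mm from the front edge; it moves with the lid
- clasp_left (a joint): Left clasp (+y of the box): white plate 46 mm wide, 3.5 mm thick, 45 mm long from its pin on the lid's front edge. Angle to the lid; lid shut: 0 = hanging down, hook under the collar; 1.57 = level, towards the robot; more = upward. Starts at 1.2 to 1.9, stays where left (1 N turns it). Its hook meets the collar near 0.3; a push of 3 to 6 N towards the box, 30 to 45 mm below the pin, snaps it home if the lid is flat
- clasp_right (a joint): The same for the right clasp (-y of the box)
- clasp_left_pin (a point): Middle of the left clasp's pin: 91.5 mm in front of the box's centre, 65 mm to its left and, with the lid shut, 87.5 mm above the box's underside; it moves with the lid
- clasp_right_pin (a point): Middle of the right clasp's pin, 65 mm to the right of the box's centre; otherwise as the left
- portion_1: Lidded sauce portion pot, 53 mm across and 36 mm tall, standing loose inside the box; origin at the centre of its underside. Stays inside, not to be handled
- portion_2: Lidded sauce portion pot, 53 mm across and 36 mm tall, standing loose inside the box; origin at the centre of its underside. Stays inside, not to be handled
- portion_3: Lidded sauce portion pot, 53 mm across and 36 mm tall, standing loose inside the box; origin at the centre of its underside. Stays inside, not to be handled
- portion_4: Lidded sauce portion pot, 53 mm across and 36 mm tall, standing loose inside the box; origin at the centre of its underside. Stays inside, not to be handled
- steel_cup_3: Bystander: steel portion cup, 68 mm across, 42 mm tall; origin at the centre of its underside
- pot_lid_2: Bystander: round steel pot lid with a knob, 118 mm across, 27 mm tall, lying flat; origin at the centre of its underside
- timer: Bystander: round twist timer, 62 mm across, 40 mm tall; origin at the centre of its underside

How it is judged:
By the outcome, as a careful person would: the job done as asked, in the order asked, and still so for the second after the job is handed in, with the robot touching nothing.
It also fails if it takes over 51 s, if anything falls off the work surface, if the arm or the gripper's body presses on something with over 40 N, if the wrist force passes 120 N, or if a joint passes its speed limit or range.

## Robot

A 7-joint arm with a two-finger parallel gripper is mounted at the origin on a cart in front of the work surface, level with it; the furniture and walls round the work are solid. World frame = base frame: x ahead of the robot, y to its left, z up, the work surface at z = 0. Lengths are in m, angles in degrees, forces in N, time in s.
With the tool pointing down it reaches from about 0.35 to 0.775 m from the base axis. Payload 3.1 kg.
Tool frame: the origin (TCP) lies on the centre line of the jaws, within the pads' length; the fingertips stand 17 mm ahead of it and the grasp point (between the pads) lies 2 mm behind it (robot.tip_reach is the distance from the TCP to the fingertips, in m); z points along the fingers, y is the direction in which the jaws open and shut (so a half turn about z gives the same grasp; the last joint's range is limited). The gripper opens to 85 mm and grips with 20 to 120 N. Pads are 22 mm wide; open, the fingers measure 114 mm over their backs; the gripper's body (76 mm by 85 mm) begins 54 mm behind the grasp point. The pads swing forward as they close: fully open they stand 13 mm farther back than shut.
Start: joints at [65.334, 17.813, 0.802, 86.603, -0.252, 75.585, -1.558], TCP at [0.209, -0.509, 0.248] pointing down, gripper open.
Joint ranges: [-154.91, 154.91], [-16.99, 109.72], [-72.82, 74.43], [7.12, 147.25], [-82.49, 262.49], [11.32, 116.49], [-174.64, 174.64]. Speed limits (degrees/s): [159.86, 159.86, 180, 180, 180, 180, 180].

## Interface

Orientations are given as [roll, pitch, yaw] about the fixed x, y, z axes, in that order (R = Rz(yaw) Ry(pitch) Rx(roll)).
In Python, from station import robot, fingers, vision, workorder, recognise gives the robot as it stands. Calls block until the motion is done:
- robot.move_to(position, orientation): joint-space move of the TCP to a pose.
- robot.line_to(position, orientation=None, velocity=0.15, f_stop=None): straight line of the TCP; orientation=None keeps the orientation; velocity is the mean speed in m/s. With f_stop (N) it stops when the force on the tool has changed by that much, and returns True; else False.
- robot.move_j(angles): joint-space move.
- fingers.gripper_to(opening, force=None): opening from 0.0 (shut) to 1.0 (fully open); force is the grip in N (None keeps the last); returns when the fingers have stopped.
- robot.pause(seconds).
- robot.inverse_kinematics(position, orientation): joint angles nearest the present ones, or None.
- vision.grab_frame(name): name is "scene" or "side" or "wrist"; returns the picture (384x512x3 uint8, red, green, blue); there is no depth.
- vision.calibration(name): a dict with "mtx" (3x3 intrinsics, pixels), "k1" (the pictures are not rectified: a ray, as slopes to the right and down, at radius r is drawn at 1 + k1 r^2 times it, then the intrinsics apply), "extrinsics" (4x4, takes a point from world to camera coordinates); the wrist camera has in their place "T_tool_cam" (4x4, takes a point from camera to tool coordinates, whose origin is the TCP and whose axes are the flange's). Camera axes: x right, y up, looking along -z (the intrinsics and any distortion apply to the point x, -y, -z); pixel columns grow to the right and rows downward; lengths in m; the calibration is good to about 2 mm. A picture is of the moment at which its call begins: read the wrist's pose just before it. calibration takes no time and is no camera call.
A pose or a line that the arm cannot do raises robot.PlanningError and nothing moves.
- workorder.close_job(): hands the job in, once; it reports no verdict.
Trained networks look in the newest picture that a camera, given by its name, has taken for a name from the list of things; names that differ only in an ending like _2 or _b are one class to them, and where a whole thing is asked for, a point or a joint stands for the part that bears it (a point fixed in the world has none). Each returns a list of dicts, best first, with "p" (0 to 1); they miss things now and then, are a little off and sometimes report something else, mostly with a low value. They report only what shows in the picture. A call takes as long as a camera call.
- recognise(label, camera): "rect" ([centre column, centre row, width, height] in pixels, round what is visible of it).
Readings, each from a call of its own:
- robot.current_time_s(): time.
- robot.current_joint_positions(): joint angles.
- robot.current_dq(): joint speeds.
- robot.current_joint_torque(): joint torques, N m.
- robot.current_tool_pos(): TCP position.
- robot.current_eef_rot(): TCP orientation.
- robot.current_contact_force(): force on the tool from outside, world axes, zero at the start.
- robot.current_torque(): the same for the moment, N m.
- robot.current_finger_gap(): opening from 0.0 (shut) to 1.0 (fully open).
Only numpy, scipy, OpenCV 4.12 (cv2) and the standard library are available. Lean on these libraries where they do the work, as an engineer would, in place of code of your own. Each camera call takes 0.05 s, during which the arm holds its last target. There are 200 camera calls.

## Working session

There is one attempt and no reset: what is moved stays moved. The work goes in short steps, each a Python script; the robot and the scene stay as the last script left them, time stands still between calls to the robot, and variables do not carry over. Pictures are saved under pics/ and viewed, about 8 in all and at most 12, crops included, and the job is handed in when it is done.

```bash
ls; mkdir -p pics; python3 - <<'E'
from station import robot, fingers, vision, workorder, recognise
import cv2, numpy as np
a=vision.grab_frame("scene"); b=vision.grab_frame("side")
cv2.imwrite("pics/a.png",np.hstack([a,b])[:,:,::-1]) 
cv2.imwrite("pics/scene.png",cv2.resize(a,(800,600),interpolation=cv2.INTER_CUBIC)[:,:,::-1])
cv2.imwrite("pics/side.png",cv2.resize(b,(800,600),interpolation=cv2.INTER_CUBIC)[:,:,::-1])
for c in("scene","side"):
  k=vision.calibration(c);print(c,k)
  for n in("box","lid","lid_front","clasp_left","clasp_left_pin","clasp_right","steel_cup_3","pot_lid_2","timer"):
    print(n,[(np.round(r["rect"]),round(r["p"],2)) for r in recognise(n,c)[:3]])
print(vision.calibration("wrist"),robot.current_time_s(),robot.current_eef_rot())
E
```

```text
pics
scene {'mtx': array([[457.34027658,   0.        , 248.93303864],
       [  0.        , 457.34027658, 185.61293603],
       [  0.        ,   0.        ,   1.        ]]), 'k1': -0.0030971213706470642, 'extrinsics': array([[-0.91863852, -0.39466507, -0.01851351,  0.51557194],
       [ 0.25796738, -0.63462852,  0.72849123, -0.23070439],
       [-0.29925924,  0.66444422,  0.68480492, -1.11582634],
       [ 0.        ,  0.        ,  0.        ,  1.        ]])}
box [(array([244., 163.,  97., 122.]), 0.64)]
lid [(array([233., 137.,  79.,  78.]), 0.97), (array([319., 137.,  17.,  18.]), 0.73)]
lid_front [(array([234., 139.,  76.,  75.]), 0.79)]
clasp_left [(array([234., 134.,  14.,  13.]), 0.58)]
clasp_left_pin [(array([235., 136.,  17.,   8.]), 0.48)]
clasp_right [(array([264., 111.,  14.,  19.]), 0.45)]
steel_cup_3 [(array([318., 137.,  19.,  22.]), 0.7)]
pot_lid_2 [(array([266., 128.,  27.,  22.]), 0.93)]
timer [(array([186., 305.,  24.,  32.]), 0.58)]
side {'mtx': array([[388.45131014,   0.        , 255.10773557],
       [  0.        , 388.45131014, 188.82964253],
       [  0.       
[... 604 characters left out ...]
8)]
pot_lid_2 [(array([269., 165.,  13.,   2.]), 0.37)]
timer [(array([203., 264.,  28.,  27.]), 0.93)]
{'mtx': array([[296.23027639,   0.        , 259.28845847],
       [  0.        , 296.23027639, 192.64491638],
       [  0.        ,   0.        ,   1.        ]]), 'k1': -0.0085068903269103, 'T_tool_cam': array([[ 1.58944935e-03,  9.62659040e-01,  2.70712109e-01,
         6.79346160e-02],
       [ 9.99998544e-01, -1.36182608e-03, -1.02866788e-03,
         5.00974699e-04],
       [-6.21593624e-04,  2.70713349e-01, -9.62659803e-01,
        -1.25263733e-01],
       [ 0.00000000e+00,  0.00000000e+00,  0.00000000e+00,
         1.00000000e+00]])} 1.0 [1.79998187e+02 1.10429504e-03 2.22766368e+01]
```

View pics/scene.png

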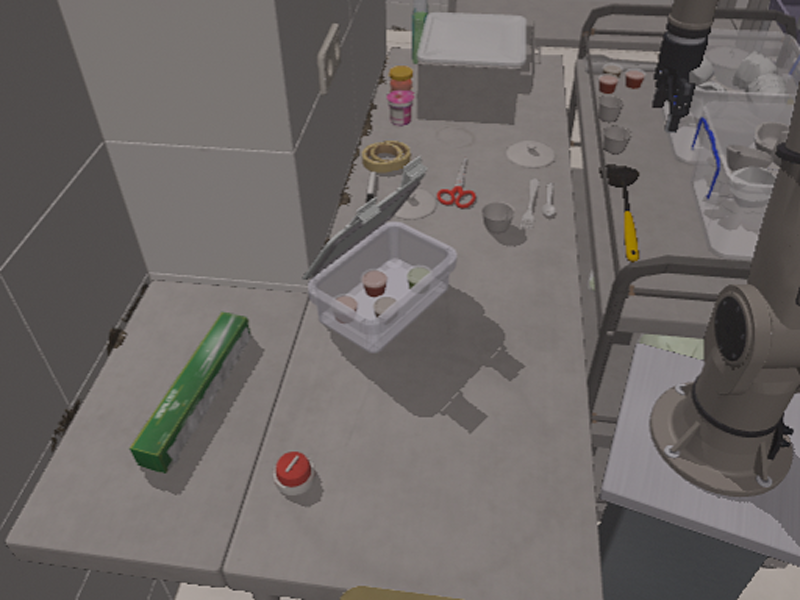

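View pics/side.png

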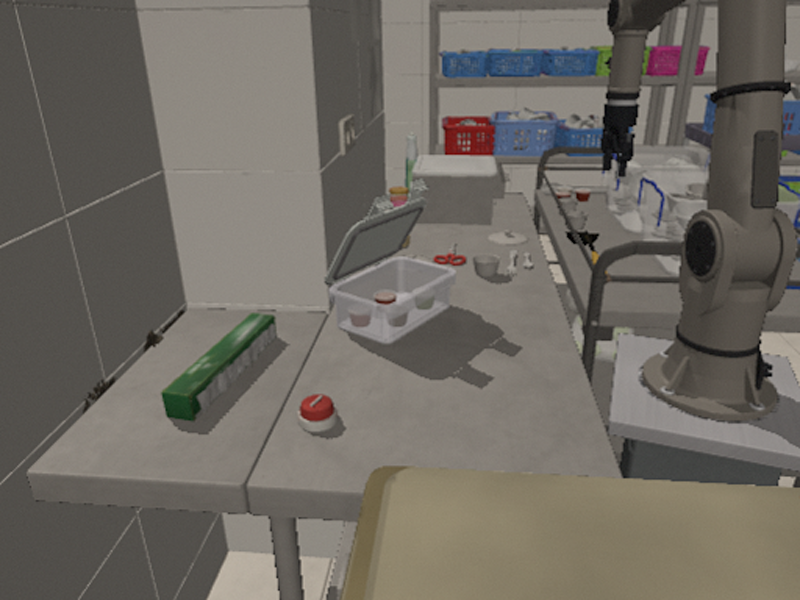

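The scene view shows the open lid at (305–425, 160–275) and the box with collar corners at about (310,287), (393,223), (457,257) and (375,322). The timer is at (293,470), and the cup and pot lid are beyond the box. The side view agrees. Next I fit the box pose.

```bash
cat > h.py <<'E'
from station import robot, fingers, vision, workorder, recognise
import cv2, numpy as np
from scipy.spatial.transform import Rotation as Rn
from scipy.optimize import least_squares
def cam(name):
    k=vision.calibration(name)
    if name=="wrist":
        T=np.eye(4);T[:3,:3]=Rn.from_euler("xyz",robot.current_eef_rot(),degrees=True).as_matrix();T[:3,3]=robot.current_tool_pos()
        E=np.linalg.inv(T@k["T_tool_cam"])
    else: E=k["extrinsics"]
    return k["mtx"],k["k1"],E
def proj(c,P):
    K,k1,E=c; P=np.atleast_2d(P)@E[:3,:3].T+E[:3,3]
    s=np.c_[P[:,0],-P[:,1]]/-P[:,2:]
    s=s*(1+k1*(s**2).sum(1,keepdims=True))
    return s*[K[0,0],K[1,1]]+K[:2,2]
def ray(c,uv):
    K,k1,E=c; s=(np.array(uv)-K[:2,2])/[K[0,0],K[1,1]]; s=s/(1+k1*(s@s))
    d=E[:3,:3].T@np.array([s[0],-s[1],-1]); return -E[:3,:3].T@E[:3,3],d
def onplane(c,uv,z):
    o,d=ray(c,uv); return o+d*(z-o[2])/d[2]
def b2w(p,P):  # box frame -> world ; p=x,y,yaw
    P=np.atleast_2d(P);c,s=np.cos(p[2]),np.sin(p[2])
    return np.c_[p[0]+c*P[:,0]-s*P[:,1],p[1]+s*P[:,0]+c*P[:,1],P[:,2]]
def lidpt(q,r,y,h=0): # distance r from hinge, height h above lid mid-plane
    return [0.089-r*np.cos(q)-h*np.sin(q)*-1*-1 if 0 else 0.089-r*np.cos(q)+h*np.sin(q),y,0.0875+r*np.sin(q)+h*np.cos(q)]
def draw(img,c,p,q):
    im=img[:,:,::-1].copy()
    def pl(L,col):
        cv2.polylines(im,[np.round(proj(c,b2w(p,L))*8).astype(np.int32)],True,col,1,cv2.LINE_AA,3)
    R=lambda a,b,z:[[-a,-b,z],[a,-b,z],[a,b,z],[-a,b,z]]
    pl(R(.085,.127,.085),(0,255,0));pl(R(.073,.115,0),(0,255,255))
    pl([lidpt(q,0,-.129),lidpt(q,.1760,-.129),lidpt(q,.176,.129),lidpt(q,0,.129)],(255,0,255))
    for y in(-.065,.065):
        pl([lidpt(q,.1805,y-.023),lidpt(q,.1805,y+.023)],(0,0,255))
    return im
E
python3 - <<'E'
from h import *
c=cam("scene"); 
uv=np.array([[310,287],[393,223],[457,257],[375,322]])*.64
W=np.array([onplane(c,u,.085) for u in uv]);print(W.round(3))
print([np.linalg.norm(W[i]-W[(i+1)%4]).round(3) for i in range(4)])
for n,u in(("timer",(186,303)),("cup",(318,137)),("potlid",(266,128))): print(n,onplane(c,u,.02).round(3))
E
```

```text
[[ 0.706  0.013  0.085]
 [ 0.641 -0.211  0.085]
 [ 0.493 -0.161  0.085]
 [ 0.564  0.048  0.085]]
[np.float64(0.232), np.float64(0.157), np.float64(0.221), np.float64(0.146)]
timer [0.58  0.324 0.02 ]
cup [ 0.483 -0.397  0.02 ]
potlid [ 0.661 -0.38   0.02 ]
```

```bash
python3 - <<'E'
from h import *
p=[.601,-.078,-.28]
fingers.gripper_to(0.0)
P=b2w(p,[-.16,0,.38])[0]; robot.move_to(P,[180,0,180+np.degrees(p[2])])
print(robot.current_time_s(),robot.current_tool_pos(),robot.current_joint_positions(),robot.current_finger_gap())
c=cam("wrist"); im=vision.grab_frame("wrist"); s=vision.grab_frame("scene")
np.savez("w1.npz",im=im,s=s,K=c[0],k1=c[1],E=c[2])
for n in("box","lid","clasp_left","clasp_right"):
    print(n,[(np.round(r["rect"]),round(r["p"],2)) for r in recognise(n,"wrist")[:3]])
cv2.imwrite("pics/w1.png",cv2.resize(im,(800,600),interpolation=cv2.INTER_CUBIC)[:,:,::-1])
E
```

```text
3.7417 [ 0.44718692 -0.0352116   0.37961847] [ 37.11795641   5.88636848 -38.45405943  84.39440505   3.67297531
  91.03081194  72.6654596 ] 0.0009375316257498674
box [(array([260., 266., 220., 134.]), 0.71)]
lid [(array([260., 321., 223.,  24.]), 0.56)]
clasp_left []
clasp_right []
```

View pics/w1.png

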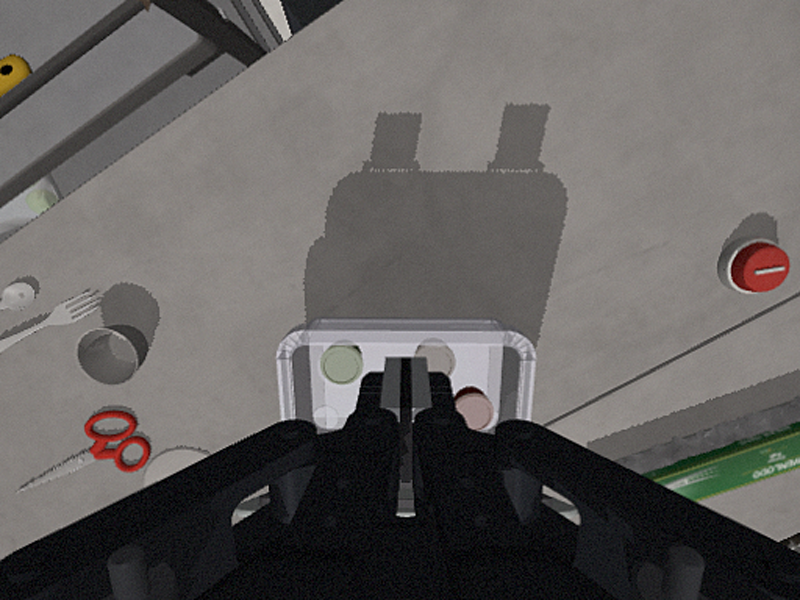

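The wrist view (image down = away from the robot) shows the near rim of the box. Its front edge is at row ~320 between columns 305 and 503, and its sides are at columns 277 and 535. The gripper hides the lid. I fit the box using this view plus the lid and clasps from the scene view, and check the overlay.

```bash
python3 - <<'E'
from h import *
d=np.load("w1.npz"); c=(d["K"],float(d["k1"]),d["E"])
f=lambda u:onplane(c,np.array(u)*.64,.085)[:2]
A,B=f((305,320)),f((503,320)); L,R=f((277,370)),f((535,370))
yaw=np.arctan2(-(B-A)[0],(B-A)[1]); ex=np.array([np.cos(yaw),np.sin(yaw)]);ey=np.array([-ex[1],ex[0]])
print(yaw,"width",(R-L)@ey)
ctr=ex*(((A+B)/2)@ex+.085)+ey*(((L+R)/2)@ey); p=[*ctr,yaw];print(p)
np.save("p.npy",p)
cs=cam("scene"); g=d["s"]
# lid angle: fit front corner of lid top/bottom in original scene view
for q in (.7,.8,.9,1.0): print(q,(proj(cs,b2w(p,[lidpt(q,.176,.129),lidpt(q,.176,-.129),lidpt(q,0,.129)]))/.64).round(0).tolist())
o=draw(d["im"],c,p,.9); s=draw(g,cs,p,.9)
crop=s[80:230,180:310]
cv2.imwrite("pics/o.png",np.hstack([cv2.resize(crop,(400,462),interpolation=cv2.INTER_CUBIC),cv2.resize(o[170:290,150:370],(400,218)).copy() if 0 else cv2.resize(g[80:230,180:310,::-1],(400,462),interpolation=cv2.INTER_CUBIC)]))
E
```

```text
-0.2807997167848009 width 0.25378113059944896
[np.float64(0.5938195470730204), np.float64(-0.07792848349927108), np.float64(-0.2807997167848009)]
0.7 [[357.0, 271.0], [454.0, 194.0], [303.0, 288.0]]
0.8 [[351.0, 262.0], [449.0, 186.0], [303.0, 288.0]]
0.9 [[344.0, 253.0], [443.0, 178.0], [303.0, 288.0]]
1.0 [[337.0, 244.0], [436.0, 170.0], [303.0, 288.0]]
```

View pics/o.png

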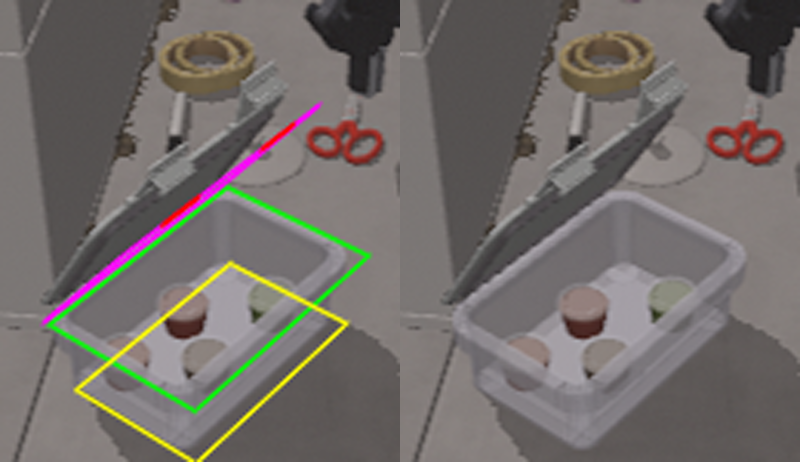

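```bash
cat >> h.py <<'E'
def clasp(q,a,y,r,h=0): # lid angle q, clasp angle a, dist r from pin, h out of plate
    x0,_,z0=lidpt(q,.1805,y); t=a+q  # direction from world: a=0 down, 1.57 -x, pi up
    d=np.array([-np.sin(t),0,-np.cos(t)]); n=np.array([-np.cos(t),0,np.sin(t)])
    P=np.array([x0,0,z0])+r*d+h*n; return [P[0],y,P[2]]
E
python3 - <<'E'
from h import *
d=np.load("w1.npz"); c=(d["K"],float(d["k1"]),d["E"])
p=np.load("p.npy"); f=lambda u:onplane(c,np.array(u)*.64,.06)[:2]
ex=np.array([np.cos(p[2]),np.sin(p[2])])
p[:2]+=ex*(((f((305,320))+f((503,320)))/2+.085*ex-p[:2])@ex); print(p); np.save("p.npy",p)
cd=cam("side"); S=vision.grab_frame("side")
for q in np.arange(.7,1.11,.1): print(q.round(1),(proj(cd,b2w(p,[lidpt(q,.176,.129),lidpt(q,.176,0),lidpt(q,.176,-.129),lidpt(q,0,.129)]))/.64).round(0).tolist())
out=[]
for q,a in((.9,1.57),(1.0,1.57)):
  row=[]
  for im,cc,(v0,u0) in((d["s"],cam("scene"),(90,190)),(S,cd,(100,200))):
    o=draw(im,cc,p,q)
    for y in(-.065,.065):
      cv2.polylines(o,[np.round(proj(cc,b2w(p,[clasp(q,a,y-.023,0),clasp(q,a,y-.023,.045),clasp(q,a,y+.023,.045),clasp(q,a,y+.023,0)]))*8).astype(np.int32)],True,(255,255,0),1,cv2.LINE_AA,3)
    row.append(cv2.resize(o[v0:v0+100,u0:u0+110],(330,300),interpolation=cv2.INTER_CUBIC))
  out.append(np.hstack(row))
cv2.imwrite("pics/o2.png",np.vstack(out))
E
```

```text
[ 0.60159761 -0.08017184 -0.28079972]
0.7 [[371.0, 248.0], [412.0, 230.0], [447.0, 215.0], [321.0, 288.0]]
0.8 [[365.0, 240.0], [407.0, 223.0], [443.0, 208.0], [321.0, 288.0]]
0.9 [[360.0, 232.0], [402.0, 216.0], [438.0, 202.0], [321.0, 288.0]]
1.0 [[353.0, 226.0], [396.0, 210.0], [432.0, 196.0], [321.0, 288.0]]
1.1 [[347.0, 220.0], [390.0, 204.0], [426.0, 191.0], [321.0, 288.0]]
```

View pics/o2.png

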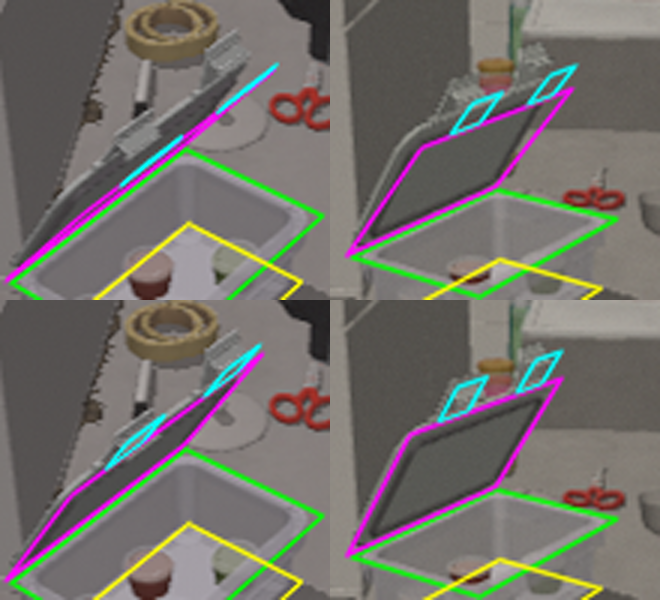

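The overlay agrees with the box pose and puts the lid at ≈1.03 and both clasps at ≈1.8. Next I push the lid shut along its arc.

```bash
python3 - <<'E'
from h import *
p=np.load("p.npy"); ori=[180,0,180+np.degrees(p[2])]; w=.011
print("pillar",onplane(cam("scene"),np.array([305,288])*.64,0).round(3), robot.tip_reach)
def tcp(q,r=.168,dz=0):
    x,_,z=lidpt(q,r,0,.0025); return b2w(p,[x+w,0,z+robot.tip_reach+dz])[0]
robot.line_to(tcp(1.25,dz=.12)+0,ori,velocity=.25) if 0 else None
robot.line_to(b2w(p,[-.10,0,.45])[0],velocity=.25)
robot.line_to(tcp(1.3,dz=.12),velocity=.25)
robot.line_to(tcp(1.3),velocity=.2)
F0=robot.current_contact_force(); print("t",robot.current_time_s(),F0.round(1) if hasattr(F0,'round') else F0)
for q in np.arange(1.15,.05,-.15):
    robot.line_to(tcp(q),velocity=.12)
    print(round(q,2),np.round(np.array(robot.current_contact_force())-F0,1))
print("final",robot.line_to(tcp(0,dz=-.006),velocity=.02,f_stop=9),robot.current_tool_pos()[2]-robot.tip_reach,np.round(robot.current_contact_force(),1),robot.current_time_s())
c=cam("side");s=vision.grab_frame("side");cv2.imwrite("pics/s2.png",cv2.resize(draw(s,c,p,0)[90:270,150:390],(800,600),interpolation=cv2.INTER_CUBIC))
E
```

```text
pillar [ 0.764 -0.059  0.   ] 0.017
t 6.1917 [-0.1  0.   0.3]
1.15 [ 0.7 -0.7 -0.4]
1.0 [ 0.1  0.8 -0.6]
0.85 [ 0.  -0.1 -0.2]
0.7 [-0.1 -0.6  0.1]
0.55 [-0.4 -0.4 -0.3]
0.4 [ 0.1 -0.2 -0. ]
0.25 [ 0.9  0.5 -0.3]
0.1 [-0.1  0.5 -0.4]
final True 0.0920157594867948 [-1.4 -0.6  6.8] 9.8417
```

View pics/s2.png

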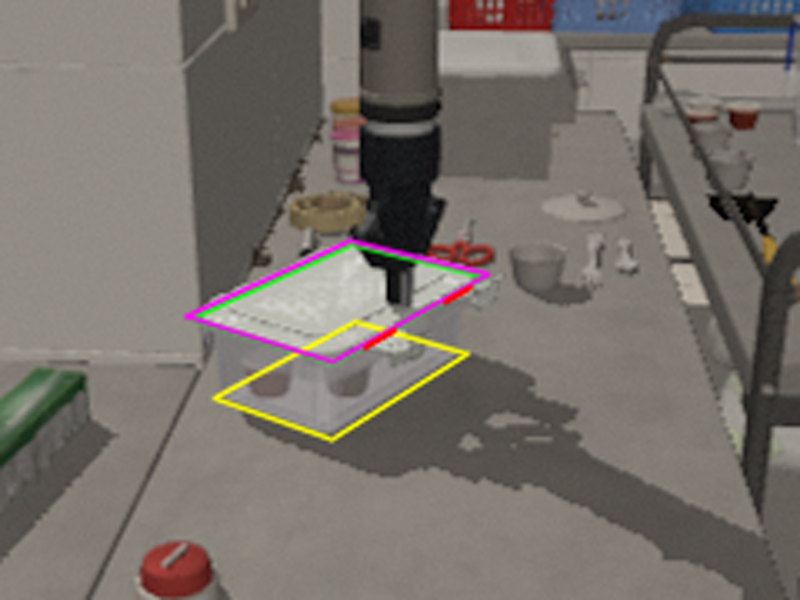

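The side view shows the lid flat on the rim outline, with the clasps sticking out at the front (crop about (405,345) and (485,295)). I give one firmer press, then back off and look at the clasps with the wrist camera.

```bash
python3 - <<'E'
from h import *
p=np.load("p.npy")
P=np.array(robot.current_tool_pos())
print(robot.line_to(P-[0,0,.006],velocity=.02,f_stop=7),robot.current_tool_pos()[2]-.017,np.round(robot.current_contact_force(),1))
robot.line_to(P+[0,0,.10],velocity=.2)
robot.line_to(b2w(p,[-.16,0,.28])[0],velocity=.25)
c=cam("wrist"); im=vision.grab_frame("wrist")
o=draw(im,c,p,0)
for y in(-.065,.065):
  for a in (1.2,1.6,1.8):
    cv2.polylines(o,[np.round(proj(c,b2w(p,[clasp(0,a,y-.023,0),clasp(0,a,y-.023,.045),clasp(0,a,y+.023,.045),clasp(0,a,y+.023,0)]))*8).astype(np.int32)],True,(255,255,0),1,cv2.LINE_AA,3)
cv2.imwrite("pics/w2.png",cv2.resize(np.vstack([im[150:290,100:400,::-1],o[150:290,100:400]]),(640,597),interpolation=cv2.INTER_CUBIC))
print(robot.current_time_s())
E
```

```text
True 0.09197744068208674 [-3.4 -0.   7. ]
11.425
```

View pics/w2.png

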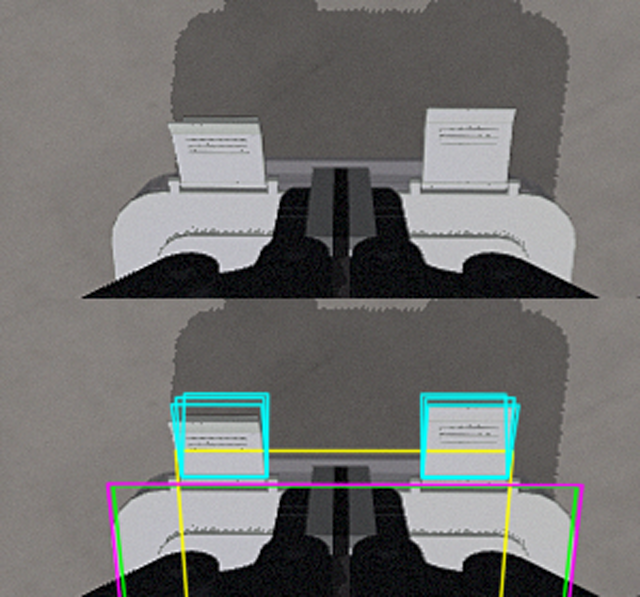

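Both clasps are free. The left one (image right) is near level and the right one (image left) is tipped up a little. The front edge is about 2–3 mm farther than modelled. I now work the left clasp, then the right.

```bash
cat >> h.py <<'E'
w=.011; t=np.radians(30); U=np.array([np.cos(t),0,np.sin(t)]); Z=np.array([np.sin(t),0,-np.cos(t)])
def ctcp(p,a,y,rc,lift=0):
    n=np.array([-np.cos(a),0,np.sin(a)]);d=np.array([-np.sin(a),0,-np.cos(a)])
    s=np.sign(U@n); r=rc+s*w*(U@d)
    P=np.array([-.0915,y,.0875])+r*d+(.00175+w*abs(U@n)+lift)*n-.017*Z
    return b2w(p,P)[0]
def cori(p):
    R=Rn.from_euler("z",p[2])*Rn.from_euler("y",-t)*Rn.from_euler("xyz",[180,0,180],degrees=True)
    return R.as_euler("xyz",degrees=True)
def f(): return np.array(robot.current_contact_force())
def push(p,y):
    ex=np.array([np.cos(p[2]),np.sin(p[2]),0]); o=cori(p)
    robot.line_to(ctcp(p,2.0,y,.035,.06),o,velocity=.2)
    robot.line_to(ctcp(p,2.0,y,.035,.004),velocity=.15)
    F0=f(); print("t",robot.current_time_s())
    for a in np.arange(1.85,.4,-.2):
        robot.line_to(ctcp(p,a,y,.036),velocity=.1); print(round(a,2),(f()-F0).round(1))
    robot.line_to(ctcp(p,.45,y,.038),velocity=.05); print("pre",(f()-F0).round(1))
    for a in (.35,.27,.2,.13,.06,0,-.05):
        h=robot.line_to(ctcp(p,a,y,.038),velocity=.015,f_stop=5.5)
        F=f()-F0; print("in",a,h,F.round(1),"push",round(-F@ex,1))
        if h or -F@ex>6.3: break
    print("end",robot.current_time_s())
E
python3 - <<'E'
from h import *
p=np.load("p.npy"); p[:2]+=.002*np.array([np.cos(p[2]),np.sin(p[2])]); np.save("p2.npy",p)
for y in(.065,-.065):
  for a,l in((2,.06),(1.2,0),(0,0)): assert robot.inverse_kinematics(ctcp(p,a,y,.036,l),cori(p)) is not None
push(p,.065)
c=cam("side");s=vision.grab_frame("side")
np.save("s3.npy",s)
E
```

```text
t 13.35
1.85 [-0.2 -1.5 -0.8]
1.65 [ 0.7 -1.7 -0.9]
1.45 [ 0.7 -1.2 -0.4]
1.25 [ 0.5 -0.6 -0.6]
1.05 [ 0.3 -1.3 -0.6]
0.85 [ 0.4 -1.9 -1.1]
0.65 [-0.1 -1.4 -0.3]
0.45 [-0.4 -1.8 -1.2]
pre [ 0.6 -1.9 -0.5]
in 0.35 False [ 0.7 -1.5 -0.9] push -1.1
in 0.27 False [-0.1 -0.2 -1.1] push 0.0
in 0.2 False [-1.3 -1.5 -1.7] push 0.9
in 0.13 False [-3.   0.1 -0.4] push 2.9
in 0.06 False [-3.1 -0.7 -2.2] push 2.8
in 0 False [-0.3 -1.7 -0.9] push -0.2
in -0.05 False [-1.1 -1.6  1.1] push 0.6
end 18.025
```

```bash
python3 - <<'E'
from h import *
p=np.load("p2.npy")
F0=f();h=robot.line_to(ctcp(p,-.15,.065,.038),velocity=.015,f_stop=4);print("extra",h,(f()-F0).round(1))
# back off along -x then up
def off(y):
    P=np.array(robot.current_tool_pos());ex=np.array([np.cos(p[2]),np.sin(p[2]),0])
    robot.line_to(P-.03*ex,velocity=.1); robot.line_to(P-.06*ex+[0,0,.13],velocity=.2)
off(.065)
push(p,-.065)
F0=f();h=robot.line_to(ctcp(p,-.15,-.065,.038),velocity=.015,f_stop=4);print("extra",h,(f()-F0).round(1))
off(-.065)
robot.line_to(b2w(p,[-.17,0,.25])[0],[180,0,180+np.degrees(p[2])],velocity=.2)
c=cam("wrist"); im=vision.grab_frame("wrist"); s=vision.grab_frame("side")
o=draw(im,c,p,0)
cv2.imwrite("pics/w3.png",cv2.resize(np.vstack([im[150:290,100:400,::-1],cv2.resize(s[120:204,160:340,::-1],(300,140))]),(640,597),interpolation=cv2.INTER_CUBIC))
print(robot.current_time_s())
E
```

```text
extra True [-1.3  0.4  2.8]
t 21.1167
1.85 [-1.3  0.4 -0.9]
1.65 [-0.8 -0.9 -0.1]
1.45 [-0.4 -0.8 -0.7]
1.25 [-0.6 -0.6 -0.7]
1.05 [-1.2 -0.3  0.2]
0.85 [-1.   0.3 -1.1]
0.65 [-0.8 -0.4 -0.8]
0.45 [-0.  -0.2 -0.8]
pre [-0.1 -0.7  0.2]
in 0.35 False [-0.4 -1.2 -0.1] push 0.1
in 0.27 False [-0.2 -0.6 -0.4] push 0.1
in 0.2 False [-2.3  0.4  0.2] push 2.3
in 0.13 False [-3.8  0.7  0.4] push 3.8
in 0.06 False [-3.1 -0.4 -0.6] push 2.9
in 0 False [-0.8 -1.2 -0.8] push 0.4
in -0.05 True [-3.   0.3  3.7] push 3.0
end 25.9167
extra True [0.8 0.4 0.4]
30.9917
```

View pics/w3.png

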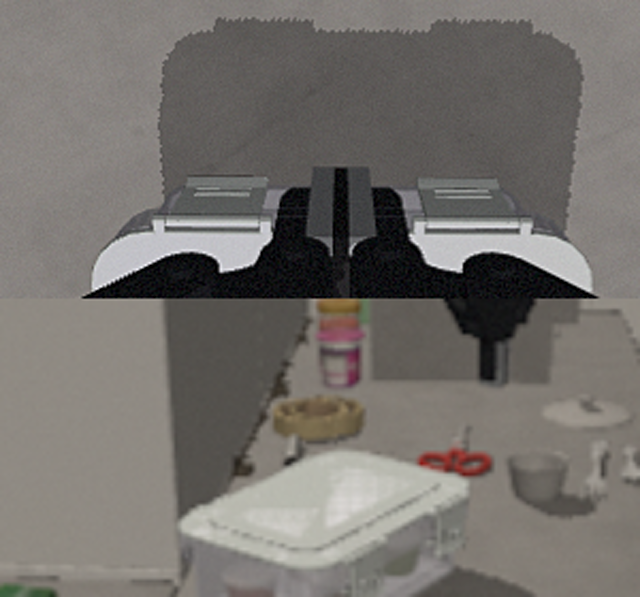

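Both clasps hang down evenly against the front: plate ends at crop row ~178, pins at ~225. The lid looks flat. A quick numeric check of the clasp angle and box shift follows.

```bash
python3 - <<'E'
from h import *
p=np.load("p2.npy");c=cam("wrist")
for a in(0,.15,.3): print(a,[((proj(c,b2w(p,clasp(0,a,y,.045,.00175)))[0]-[100,150])*2.133).round(0).tolist() for y in(-.065,.065)])
print("lid front corners",((proj(c,b2w(p,[[-.087,-.1,.0905],[-.087,.1,.0905]]))-[100,150])*2.133).round(0).tolist())
print("pin edge",((proj(c,b2w(p,[[-.0915,-.065,.0875]]))-[100,150])*2.133).round(0).tolist())
a=vision.grab_frame("side"); b=vision.grab_frame("scene")
o=draw(b,cam("scene"),np.load("p.npy"),0)
cv2.imwrite("pics/f.png",np.hstack([cv2.resize(a[120:240,190:320,::-1],(390,360),interpolation=cv2.INTER_CUBIC),cv2.resize(o[110:230,190:320],(390,360),interpolation=cv2.INTER_CUBIC)]))
E
```

```text
0 [[229.0, 180.0], [457.0, 181.0]]
0.15 [[228.0, 170.0], [458.0, 170.0]]
0.3 [[227.0, 160.0], [459.0, 161.0]]
lid front corners [[143.0, 230.0], [544.0, 231.0]]
pin edge [[214.0, 220.0]]
```

View pics/f.png

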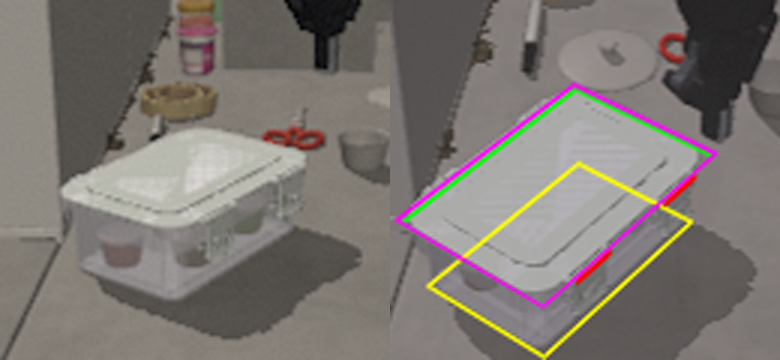

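The clasp ends sit at row 178, against 180 predicted for angle 0 and 170 for 0.15, so both are home. The box's bottom corner is at the same pixel as before, (238,225), so it hasn't slid. I hand in.

```bash
python3 -c "
from station import robot,workorder
workorder.close_job();print(robot.current_time_s())"
```

```text
the job is handed in; nothing more can be done
the job is handed in; nothing more can be done
```

The box is closed and the job is handed in, at about 31 s of the 51 s allowed.

- **Lid:** I pushed it along its hinge arc with closed fingertips until it met the rim. It stopped firmly at about 9 N, and a second press did not move it further. The fingertips read 92.0 mm there, between the rim top (90.5 mm) and the panel (93 mm). The camera views show the lid flat.
- **Clasps:** I pushed the left one down and in, then the right. On each, the force rose to about 3 N (left) and 4 N (right), then dropped as it snapped, and a further push met a hard stop.
- **Last checks:** In the wrist view both clasp ends sit within about 2 pixels of the position predicted for angle 0. The box's bottom corner is at the same scene pixel as at the start, so it did not slide. The cup and pot lid look untouched. I did not check the timer in the last pictures, but no move went near it. The arm was clear of everything at the end.
- **Disagreements:** My outline of the lid was a few millimetres off the scene picture both before and after the job, so I put that down to my pose fit and the camera calibration. I also moved the box estimate 2 mm farther away for the clasp pushes, to match the wrist view.

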